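# Release the welding turntable and bring the pipe joint round

### The job

The first seam on the pipe flange is done. On the small bench turntable that carries the flanged pipe, slide the safety catch fully out to release the disc, then swing the black crank knob round counter-clockwise, seen from above, a quarter turn to its stop, leaving the catch out. Leave the empty turntable alone.

Things in the scene. Friction and masses are not known exactly. Their poses are not given: they have to be found in the camera images.
- loaded: Turntable to work, bolted down: grey foot 130 mm wide, steel disc 130 mm wide (top 60 mm above the bench) carrying a flange 80 mm wide with an upright pipe 48 mm wide, top at 120 mm. Origin on the disc's vertical axis at bench height, z up; the body does not turn with the disc. The catch is on its +y side; the crank points to its -x at the start.
- catch_fin (a point): Point in the catch's upright steel fin, 95 mm above the bench, at its mid-plan. Fin: 14 mm in the turntable's x, 26 mm in y, from 70 to 110 mm high; pinch it across x and slide it along +y. Locked, it is at y +105 mm, x 0. It runs on a fixed block 40 mm wide, top 61 mm high, ending at y +162 mm. Site axes as the turntable's.
- loaded_catch (a joint): Travel of that catch in m along the turntable's +y: 0 to 0.004 at the start (bolt between two lugs of the disc, blocking it), 0.030 fully out at its end stop. About 2 N moves it; it stays where it is left. Past 0.020 the disc is free.
- crank_knob (a point): Point on the axis of the black upright crank knob, 92 mm above the bench. Knob: 20 mm diameter, from 60 to 105 mm high, on a flat arm 20 mm wide (top 60 mm high) fixed to the disc, 100 mm from the disc's axis. At the start it is at the turntable's x -100 mm, y 0; at the stop at x 0, y -100 mm.
- loaded_turn (a joint): Angle of the loaded disc with its crank, in rad, counter-clockwise from above: 0 at the start, 1.57 at the stop. It needs about 2 N at the knob and stays where it is left.
- empty: The other turntable, the same but that its disc carries nothing; not to be worked. Origin and axes as for the loaded one.
Mind the look-alikes: they are no part of the job. What is shaped like the loaded but red or yellow is not meant.

How it is judged:
By the outcome, as a careful person would: the job done as asked, in the order asked, and still so for the second after the job is handed in, with the robot touching nothing.
It also fails if it takes over 48 s, if anything falls off the work surface, if the arm or the gripper's body presses on something with over 40 N, if the wrist force passes 120 N, or if a joint passes its speed limit or range.

### The arm

A 7-joint arm with a two-finger parallel gripper is mounted at the origin on the work surface. World frame = base frame: x ahead of the robot, y to its left, z up, the work surface at z = 0. Lengths are in m, angles in rad, forces in N, time in s.
With the tool pointing down it reaches from about 0.4 to 0.85 m from the base axis. Payload 4.4 kg.
Tool frame: the origin (TCP) lies at the very end of the fingers, on their centre line; the grasp point (between the pads) lies 19 mm behind it; z points along the fingers, y is the line along which they close (so a half turn about z gives the same grasp; the last joint's range is limited). The gripper opens to 94 mm and grips with 3 to 60 N. Pads are 16 mm wide; open, the fingers measure 119 mm over their backs; the gripper's body (75 mm by 177 mm) begins 78 mm behind the grasp point.
Start: joints at [-1.352, 0.628, 0.038, 1.517, -0.027, 0.996, -0.02], TCP at [0.183, 0.624, 0.205] pointing down, gripper open.
Joint ranges: [-3.06, 3.06], [-0.37, 2.12], [-1.25, 1.32], [0.18, 2.47], [-1.1, 4.24], [0.23, 1.98], [-2.94, 2.94]. Speed limits (rad/s): [2.57, 2.57, 3.14, 3.14, 3.14, 3.14, 3.14].

### API

Orientations are given as a 3x3 rotation matrix whose columns are the frame's x, y, z axes.
In Python, from station import sensors, optics, arm gives the robot as it stands.
- The arm moves only by the tool carry_out, never from a script. Its argument "series" is a list of rows, each a list of 5 numbers: the gripper command: -1 is fully open, 1 is shut, values between are in proportion, then the shift along the tool's x, y, z in mm, then the turn about the tool's z in rad. A call has 1 to 8 rows; each row shifts and turns the commanded pose from where the row before left it, along the tool's axes as they then stand; what a row does not reach is not made up. A row lasts 1/10 s, in which the tool goes at most 50 mm and 8.59 degrees, less where a joint would pass 70% of its speed; a pose out of reach is approached as far as the arm can. A call with a gripper value outside its range is refused whole. The fingers move at their own pace and stop on an object; "squeeze" is the grip in N (left out, the last holds). Time passes only in rows, so rows that do not move let the fingers close. It gives the time, the measured TCP pose, the force, the opening and the grip force at its end, in the units of the state.
- sensors.get_state(): the state, without advancing time (a new reading comes with each control period).
- optics.camera(name): name is "scene" or "side" or "wrist"; returns a dict with "image" (420x560x3 uint8, red, green, blue), "vfov" (degrees; the focal length in pixels is half the picture's height over the tangent of half this angle, whatever the lens; pixels are square), "cx", "cy" (the principal point, pixels), "R" (3x3) and "t" (3): a world point X has camera coordinates R X + t. Camera axes: x right, y down, z forward; pixel columns grow to the right and rows downward; lengths in m; the calibration is good to about 2 mm. The wrist camera is an equidistant fisheye: a pixel r from the principal point sees the ray r / f radians off the axis. A picture is of the moment at which its call begins. There is no depth.
- arm.sign_off(): hands the job in; it is judged then, once.
Trained networks look in a picture, given as the dict that the camera call returned (one of the last four; its "shot" number tells which), for a name from the list of things; names that differ only in an ending like _2 or _b are one class to them, and where a whole thing is asked for, a point or a joint stands for the part that bears it (a point fixed in the world has none). Each returns a list of dicts, best first, with "confidence" (0 to 1); they miss things now and then, are a little off and sometimes report something else, mostly with a low value. They report only what shows in the picture. A call takes as long as a camera call. They do not tell look-alikes from the thing itself.
- optics.search_frame(target, picture): "position" ([x, y, z] in m, in world coordinates, good to about 4 mm: the middle of the surface that is visible of it).
- optics.tip_of(target, picture): "position" ([x, y, z] in m, in world coordinates, good to about 4 mm: a listed point, or the origin of a listed thing).
The state is a dict: "t": time; "joint_pos": joint angles; "joint_velocities": joint speeds; "joint_torque": joint torques, N m; "eef_pos": TCP position; "ee_rot": TCP orientation; "contact_force": force on the tool from outside, world axes, zero at the start; "ft_torque": the same for the moment, N m; "width": opening from 0.0 (shut) to 1.0 (fully open); "grip_force": force on a finger pad.
Only numpy, scipy, OpenCV 4.12 (cv2) and the standard library are available. Lean on these libraries where they do the work, as an engineer would, in place of code of your own. Each camera call takes 0.05 s, during which the arm holds its last target. There are 200 camera calls.

## Working session

There is one attempt and no reset: what is moved stays moved. The work goes in short steps, Python scripts to look and compute and a tool call to move; the robot and the scene stay as the last step left them, time stands still between calls to the robot, and variables do not carry over. Pictures are saved under pics/ and viewed, at most 10 in all, crops included, and the job is handed in when it is done.

Besides the shell and the picture viewer there is one more tool, called by a JSON object that holds its "api" and its "payload", one argument or row to a line. carry_out: Moves the arm, as the interface text tells. Its arguments: {"type":"object","properties":{"series":{"type":"array"},"squeeze":{"type":"number"}},"required":["series"]}

```bash
mkdir -p pics
python3 - <<'E'
from station import sensors, optics
import cv2,numpy as np
s=sensors.get_state();print(s['t'],s['eef_pos'],np.round(s['ee_rot'],3).tolist(),s['width'])
ims=[]
for c in ['scene','side','wrist']:
    p=optics.camera(c);ims.append(p['image'])
    for n in ['loaded','catch_fin','crank_knob','empty']:
        for d in optics.tip_of(n,p)[:4]:
            X=np.array(d['position']);
            print(c,n,np.round(X,3),round(d['confidence'],2))
    print(c,p['vfov'],np.round(p['R'],3).tolist(),np.round(p['t'],3))
    cv2.imwrite(f'pics/{c}0.png',p['image'][:,:,::-1])
E
```

```text
0.0 [0.18240904 0.62319881 0.20458471] [[-0.96, 0.281, -0.001], [0.281, 0.96, -0.002], [-0.0, -0.002, -1.0]] 0.9988754905119988
scene loaded [ 0.315 -0.37   0.004] 0.97
scene loaded [0.562 0.522 0.   ] 0.96
scene loaded [0.58  0.17  0.004] 0.94
scene catch_fin [ 0.343 -0.272  0.092] 0.75
scene catch_fin [0.592 0.272 0.089] 0.55
scene crank_knob [ 0.217 -0.346  0.094] 0.89
scene crank_knob [0.478 0.184 0.092] 0.84
scene crank_knob [0.463 0.544 0.096] 0.68
scene 47.162184073766326 [[0.437, 0.899, -0.023], [0.514, -0.271, -0.814], [-0.738, 0.344, -0.58]] [-0.271 -0.129  1.55 ]
side loaded [ 0.312 -0.376 -0.001] 0.76
side loaded [ 0.562  0.521 -0.   ] 0.71
side loaded [ 0.579  0.17  -0.002] 0.58
side catch_fin [ 0.342 -0.276  0.096] 0.81
side catch_fin [0.593 0.274 0.093] 0.68
side catch_fin [0.583 0.624 0.096] 0.58
side crank_knob [ 0.219 -0.347  0.09 ] 0.93
side crank_knob [0.479 0.175 0.093] 0.69
side crank_knob [0.465 0.545 0.092] 0.65
side empty [ 0.547 -0.163 -0.002] 0.82
side 45.44855855835466 [[0.722, -0.692, -0.006], [-0.53, -0.547, -0.648], [0.445, 0.471, -0.762]] [-0.252  0.335  1.309]
wrist 65.70646984690485 [[0.282, 0.959, -0.0], [0.925, -0.272, 0.264], [0.253, -0.075, -0.965]] [-0.65  -0.027  0.391]
```

View pics/scene0.png

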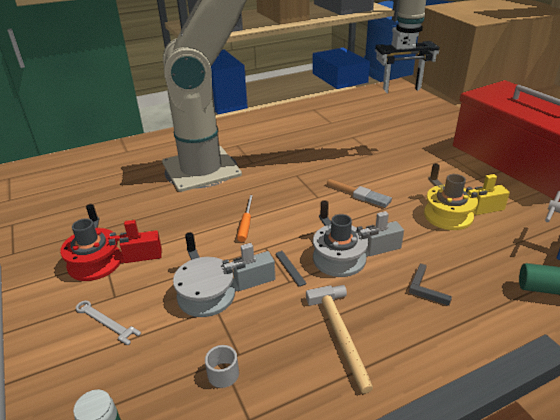

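View pics/side0.png

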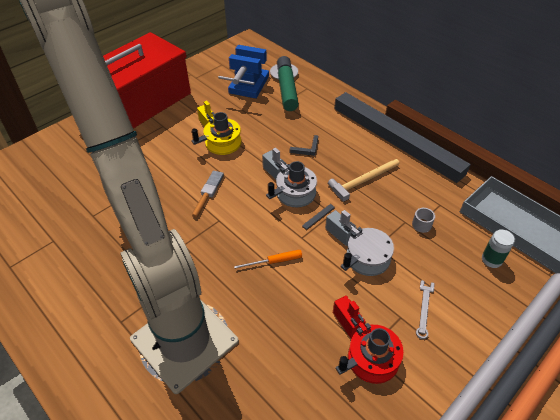

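The scene shows the grey loaded turntable at about (340,245), with its fin at (381,222) and knob at (324,209). The side view shows it at (296,182). The networks' (0.58, 0.17) estimate matches it. The yellow, red and empty ones are elsewhere, and the turntable's yaw is about -0.11. I'll move above the fin next.

{"api": "carry_out", "payload": {
  "series": [
    [-1,-41,-18.4,0,0],
    [-1,-41,-18.4,0,0],
    [-1,-41,-18.4,0,0],
    [-1,-41,-18.4,0,0],
    [-1,-41,-18.4,0,0],
    [-1,-41,-18.4,0,0],
    [-1,-41,-18.4,0,0],
    [-1,-41,-18.4,0,0]
  ],
  "squeeze": 20
}}

```text
t: 1.55
eef_pos: [0.4573, 0.3892, 0.2057]
ee_rot: [[-0.96, 0.281, 0.0], [0.281, 0.96, 0.0], [-0.0, 0.0, -1.0]]
contact_force: [1.2, 0.9, 0.3]
width: 0.998
grip_force: 0.0
```

{"api": "carry_out", "payload": {
  "series": [
    [-1,-41,-18.4,0,0],
    [-1,-41,-18.4,0,0],
    [-1,-41,-18.4,0,0],
    [-1,-41,-18.4,0,0],
    [-1,0,0,0,0.14],
    [-1,0,0,0,0.14],
    [-1,0,0,0,0.14],
    [-1,0,0,0,0.14]
  ]
}}

```text
t: 2.35
eef_pos: [0.5928, 0.2736, 0.2054]
ee_rot: [[-0.659, 0.752, -0.0], [0.752, 0.659, 0.0], [0.0, 0.0, -1.0]]
contact_force: [-0.3, 0.4, -0.0]
width: 1.001
grip_force: 0.0
```

{"api": "carry_out", "payload": {
  "series": [
    [-1,0,0,0,0.14],
    [-1,0,0,0,0.14],
    [-1,0,0,0,0.14],
    [-1,0,0,0,0.14],
    [-1,0,0,0,0.14],
    [-1,0,0,0,0.14],
    [-1,0,0,0,0],
    [-1,0,0,0,0]
  ]
}}

```text
t: 3.15
eef_pos: [0.5926, 0.2739, 0.2054]
ee_rot: [[0.11, 0.994, -0.0], [0.994, -0.11, -0.0], [-0.0, -0.0, -1.0]]
contact_force: [-0.1, -0.6, -0.0]
width: 0.996
grip_force: 0.0
```

```bash
cat > look.py <<'E'
from station import sensors, optics
import cv2,numpy as np,sys
tag=sys.argv[1]
s=sensors.get_state();P=np.array(s['eef_pos']);R=np.array(s['ee_rot'])
print(s['t'],P.round(4),R.round(3).tolist(),'w',s['width'],'g',s['grip_force'],'F',np.round(s['contact_force'],1),'q',np.round(s['joint_pos'],2))
for c in ['scene','side','wrist']:
    p=optics.camera(c)
    for n in ['loaded','catch_fin','crank_knob']:
        for d in optics.tip_of(n,p)[:4]:
            X=np.array(d['position'])
            if np.hypot(X[0]-.58,X[1]-.17)<.2: print(c,n,X.round(4),round(d['confidence'],2),'tool mm',(R.T@(X-P)*1000).round(1))
    cv2.imwrite(f'pics/{c}{tag}.png',p['image'][:,:,::-1])
E
python3 look.py 1
```

```text
3.15 [0.5926 0.2739 0.2054] [[0.11, 0.994, -0.0], [0.994, -0.11, -0.0], [-0.0, -0.0, -1.0]] w 0.995861363855897 g 0.0 F [-0.1 -0.6 -0. ] q [-0.72  0.67  0.43  1.52 -0.3   1.02 -0.32]
scene loaded [0.5784 0.1683 0.0019] 0.59 tool mm [-106.5   -2.5  203.5]
scene catch_fin [0.5913 0.278  0.0927] 0.77 tool mm [  3.9  -1.8 112.7]
scene crank_knob [0.4772 0.1796 0.0912] 0.58 tool mm [-106.4 -104.3  114.2]
side loaded [ 0.5777  0.1658 -0.0024] 0.58 tool mm [-109.1   -2.9  207.8]
side catch_fin [0.5901 0.278  0.0976] 0.58 tool mm [  3.8  -3.  107.8]
side crank_knob [0.4777 0.1785 0.0953] 0.77 tool mm [-107.5 -103.7  110.1]
wrist loaded [ 0.5762  0.1665 -0.0008] 0.77 tool mm [-108.5   -4.5  206.2]
wrist catch_fin [0.5917 0.2751 0.092 ] 0.77 tool mm [  1.1  -1.1 113.4]
wrist crank_knob [0.4811 0.1826 0.0945] 0.94 tool mm [-103.  -100.8  110.9]
```

View pics/wrist1.png

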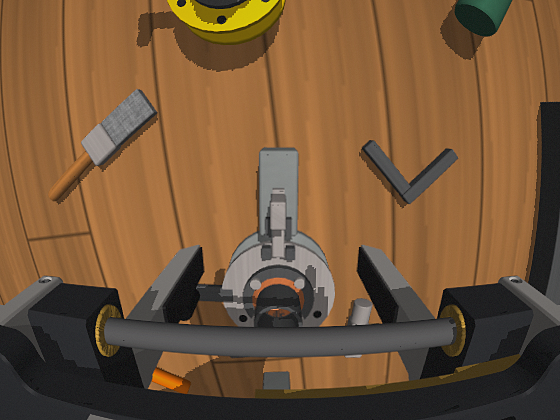

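The wrist view shows the fin at (278,210), centred between the fingers and with the block aligned. I'll descend and pinch it.

{"api": "carry_out", "payload": {
  "series": [
    [-1,3,-2,30,0],
    [-1,0,0,30,0],
    [-1,0,0,30,0],
    [-1,0,0,25,0],
    [-1,0,0,13,0],
    [0.7,0,0,0,0],
    [0.7,0,0,0,0],
    [0.7,0,0,0,0]
  ],
  "squeeze": 20
}}

```text
t: 4.55
eef_pos: [0.5923, 0.2773, 0.0791]
ee_rot: [[0.114, 0.994, 0.003], [0.994, -0.114, 0.001], [0.001, 0.002, -1.0]]
contact_force: [0.6, 0.3, 1.4]
width: 0.779
grip_force: 0.0
```

{"api": "carry_out", "payload": {
  "series": [
    [1,0,0,0,0],
    [1,0,0,0,0],
    [1,0,0,0,0],
    [1,0,0,0,0]
  ]
}}

```text
t: 4.95
eef_pos: [0.5912, 0.277, 0.0777]
ee_rot: [[0.114, 0.994, 0.0], [0.994, -0.114, 0.0], [0.0, 0.0, -1.0]]
contact_force: [0.2, 0.1, 0.3]
width: 0.44
grip_force: 0.0
```

{"api": "carry_out", "payload": {
  "series": [
    [1,0,0,0,0],
    [1,0,0,0,0],
    [1,0,0,0,0],
    [1,0,0,0,0],
    [1,0,0,0,0],
    [1,0,0,0,0]
  ]
}}

```text
t: 5.55
eef_pos: [0.5912, 0.2769, 0.0774]
ee_rot: [[0.114, 0.993, 0.0], [0.993, -0.114, 0.0], [0.0, 0.0, -1.0]]
contact_force: [0.4, 0.1, -1.6]
width: 0.147
grip_force: 20.0
```

Gripped, and the 14 mm opening matches the fin. Now I'll slide it out.

{"api": "carry_out", "payload": {
  "series": [
    [1,4,0,0,0],
    [1,4,0,0,0],
    [1,4,0,0,0],
    [1,4,0,0,0],
    [1,4,0,0,0],
    [1,4,0,0,0],
    [1,0,0,0,0],
    [1,0,0,0,0]
  ]
}}

```text
t: 6.35
eef_pos: [0.5941, 0.302, 0.0775]
ee_rot: [[0.113, 0.994, 0.001], [0.994, -0.113, 0.001], [0.002, 0.001, -1.0]]
contact_force: [2.6, 1.5, -2.7]
width: 0.147
grip_force: 20.0
```

{"api": "carry_out", "payload": {
  "series": [
    [1,2,0,0,0],
    [1,2,0,0,0],
    [1,2,0,0,0],
    [1,0,0,0,0],
    [1,0,0,0,0]
  ]
}}

```text
t: 6.85
eef_pos: [0.5944, 0.3042, 0.0774]
ee_rot: [[0.115, 0.993, -0.001], [0.993, -0.115, -0.003], [-0.003, -0.001, -1.0]]
contact_force: [-0.4, -4.9, -0.4]
width: 0.144
grip_force: 20.0
```

{"api": "carry_out", "payload": {
  "series": [
    [1,3,0,0,0],
    [1,3,0,0,0],
    [1,0,0,0,0],
    [1,0,0,0,0]
  ]
}}

```text
t: 7.25
eef_pos: [0.5945, 0.3045, 0.0772]
ee_rot: [[0.117, 0.993, -0.004], [0.993, -0.117, -0.01], [-0.011, -0.003, -1.0]]
contact_force: [-1.4, -13.1, 3.3]
width: 0.148
grip_force: 20.0
```

It's hard against the end stop: 13 N with no motion. I'll release it and lift.

{"api": "carry_out", "payload": {
  "series": [
    [-1,0,0,0,0],
    [-1,0,0,0,0],
    [-1,0,0,0,0],
    [-1,0,0,0,0],
    [-1,0,0,0,0],
    [-1,0,0,0,0],
    [-1,0,0,-20,0],
    [-1,0,0,-30,0]
  ]
}}

```text
t: 8.05
eef_pos: [0.5936, 0.3122, 0.1261]
ee_rot: [[0.114, 0.994, -0.004], [0.994, -0.114, -0.002], [-0.002, -0.004, -1.0]]
contact_force: [-0.7, 0.5, 0.0]
width: 0.791
grip_force: 0.0
```

{"api": "carry_out", "payload": {
  "series": [
    [-1,0,0,-40,0],
    [-1,0,0,-30,0.14],
    [-1,0,0,0,0.14],
    [-1,0,0,0,0.14],
    [-1,0,0,0,0.14],
    [-1,0,0,0,0.14],
    [-1,0,0,0,0.14],
    [-1,0,0,0,0.14]
  ]
}}

```text
t: 8.85
eef_pos: [0.5951, 0.3129, 0.1975]
ee_rot: [[0.891, 0.454, -0.0], [0.454, -0.891, 0.0], [0.0, -0.0, -1.0]]
contact_force: [0.7, -0.3, 0.3]
width: 0.998
grip_force: 0.0
```

{"api": "carry_out", "payload": {
  "series": [
    [-1,0,0,0,0.14],
    [-1,0,0,0,0.14],
    [-1,0,0,0,0.14],
    [-1,0,0,0,0.16],
    [-1,0,0,0,0],
    [-1,0,0,0,0]
  ]
}}

```text
t: 9.45
eef_pos: [0.595, 0.3129, 0.1973]
ee_rot: [[0.996, -0.089, -0.0], [-0.089, -0.996, -0.0], [-0.0, 0.0, -1.0]]
contact_force: [0.1, -0.4, 0.6]
width: 1.003
grip_force: 0.0
```

```bash
python3 look.py 2
```

```text
9.45 [0.595  0.3129 0.1973] [[0.996, -0.089, -0.0], [-0.089, -0.996, -0.0], [-0.0, 0.0, -1.0]] w 1.003339134921089 g 0.0 F [ 0.1 -0.4  0.6] q [-0.96  0.81  0.84  1.47 -0.64  1.15 -1.67]
scene loaded [0.5782 0.1699 0.0017] 0.85 tool mm [ -3.9 143.9 195.6]
scene catch_fin [0.5945 0.3011 0.0936] 0.87 tool mm [  0.6  11.7 103.7]
side loaded [ 0.5807  0.1669 -0.0027] 0.81 tool mm [ -1.2 146.6 200. ]
side catch_fin [0.5952 0.3052 0.0997] 0.53 tool mm [ 0.9  7.6 97.6]
side crank_knob [0.4809 0.1766 0.0925] 0.94 tool mm [-101.5  145.9  104.8]
wrist loaded [0.5766 0.166  0.0016] 0.84 tool mm [ -5.2 147.9 195.7]
wrist catch_fin [0.5956 0.3017 0.0912] 0.87 tool mm [  1.6  11.  106.1]
```

{"api": "carry_out", "payload": {
  "series": [
    [-1,-26,35.7,0,0],
    [-1,-26,35.7,0,0],
    [-1,-26,35.7,0,0],
    [-1,-26,35.7,0,0.02],
    [-1,0,0,0,0],
    [-1,0,0,0,0]
  ]
}}

```text
t: 10.65
eef_pos: [0.4784, 0.1802, 0.198]
ee_rot: [[0.993, -0.114, 0.001], [-0.114, -0.993, 0.001], [0.0, -0.001, -1.0]]
contact_force: [1.3, 1.3, 0.8]
width: 0.999
grip_force: 0.0
```

```bash
python3 look.py 3
```

```text
10.65 [0.4784 0.1802 0.198 ] [[0.993, -0.114, 0.001], [-0.114, -0.993, 0.001], [0.0, -0.001, -1.0]] w 0.9990585505878554 g 0.0 F [1.3 1.3 0.8] q [-0.99  0.59  0.9   1.93 -0.59  0.91 -1.48]
scene loaded [0.5797 0.1678 0.002 ] 0.64 tool mm [102.   1. 196.]
scene catch_fin [0.5931 0.3028 0.0929] 0.65 tool mm [  99.9 -134.8  105.3]
scene crank_knob [0.4773 0.18   0.0893] 0.89 tool mm [ -1.1   0.4 108.7]
side loaded [ 0.5763  0.1687 -0.0044] 0.7 tool mm [ 98.5   0.5 202.4]
side catch_fin [0.5948 0.301  0.0956] 0.53 tool mm [ 101.8 -133.2  102.6]
side crank_knob [0.4786 0.1776 0.0942] 0.92 tool mm [  0.5   2.7 103.8]
wrist catch_fin [0.5944 0.301  0.0914] 0.56 tool mm [ 101.4 -133.1  106.8]
wrist crank_knob [0.4819 0.1773 0.0922] 0.96 tool mm [  3.8   2.6 105.8]
```

View pics/wrist3.png

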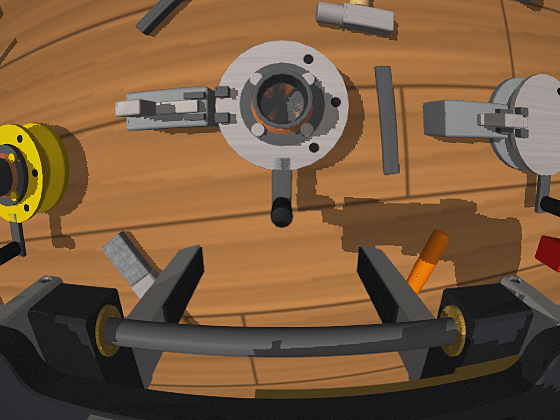

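The wrist view shows the knob at (281,212), centred between the fingers, and the catch is out (fin at about (130,105)). I'll descend, pinch the knob and swing it along the arc.

{"api": "carry_out", "payload": {
  "series": [
    [-1,1,1,35,0],
    [-1,0,0,35,0],
    [-1,0,0,35,0],
    [0,0,0,18,0],
    [1,0,0,0,0],
    [1,0,0,0,0],
    [1,0,0,0,0],
    [1,0,0,0,0]
  ],
  "squeeze": 20
}}

```text
t: 12.05
eef_pos: [0.4801, 0.1794, 0.0756]
ee_rot: [[0.994, -0.113, 0.002], [-0.113, -0.994, 0.001], [0.002, -0.001, -1.0]]
contact_force: [0.2, 0.2, 0.2]
width: 0.612
grip_force: 0.0
```

{"api": "carry_out", "payload": {
  "series": [
    [1,0,0,0,0],
    [1,0,0,0,0],
    [1,0,0,0,0],
    [1,0,0,0,0],
    [1,0,0,0,0],
    [1,0,0,0,0],
    [1,0,0,0,0]
  ]
}}

```text
t: 12.75
eef_pos: [0.4792, 0.1791, 0.0745]
ee_rot: [[0.994, -0.113, -0.0], [-0.113, -0.994, 0.0], [-0.0, -0.0, -1.0]]
contact_force: [-0.8, 1.2, 0.5]
width: 0.208
grip_force: 20.0
```

{"api": "carry_out", "payload": {
  "series": [
    [1,0.5,10,0,-0.1],
    [1,0.5,10,0,-0.1],
    [1,0.5,10,0,-0.1],
    [1,0.5,10,0,-0.1],
    [1,0.5,10,0,-0.1]
  ]
}}

```text
t: 13.25
eef_pos: [0.4857, 0.1303, 0.0745]
ee_rot: [[0.924, 0.381, -0.001], [0.381, -0.924, 0.001], [-0.0, -0.001, -1.0]]
contact_force: [0.4, 1.5, -0.9]
width: 0.206
grip_force: 20.0
```

{"api": "carry_out", "payload": {
  "series": [
    [1,0.5,10,0,-0.1],
    [1,0.5,10,0,-0.1],
    [1,0.5,10,0,-0.1],
    [1,0.5,10,0,-0.1],
    [1,0.5,10,0,-0.1]
  ]
}}

```text
t: 13.75
eef_pos: [0.515, 0.0904, 0.0745]
ee_rot: [[0.629, 0.778, -0.001], [0.778, -0.629, 0.001], [-0.0, -0.002, -1.0]]
contact_force: [-0.4, 2.4, 1.1]
width: 0.207
grip_force: 20.0
```

{"api": "carry_out", "payload": {
  "series": [
    [1,0.5,10,0,-0.1],
    [1,0.5,10,0,-0.1],
    [1,0.5,10,0,-0.1],
    [1,0.5,10,0,-0.1],
    [1,0.5,10,0,-0.1],
    [1,0,0,0,0]
  ]
}}

```text
t: 14.35
eef_pos: [0.5614, 0.0693, 0.0745]
ee_rot: [[0.183, 0.983, 0.001], [0.983, -0.183, 0.001], [0.001, 0.001, -1.0]]
contact_force: [0.2, 1.5, 1.5]
width: 0.21
grip_force: 20.0
```

{"api": "carry_out", "payload": {
  "series": [
    [1,0.2,5,0,-0.05],
    [1,0,3,0,-0.02],
    [1,0,3,0,0],
    [1,0,0,0,0],
    [1,0,0,0,0]
  ]
}}

```text
t: 14.85
eef_pos: [0.5666, 0.0685, 0.0743]
ee_rot: [[0.115, 0.993, -0.009], [0.993, -0.115, 0.001], [0.0, -0.009, -1.0]]
contact_force: [-9.9, 1.4, 10.0]
width: 0.206
grip_force: 20.0
```

{"api": "carry_out", "payload": {
  "series": [
    [1,0,3,0,0],
    [1,0,2,0,0],
    [1,0,0,0,0],
    [1,0,0,0,0]
  ]
}}

```text
t: 15.25
eef_pos: [0.5666, 0.0684, 0.0742]
ee_rot: [[0.115, 0.993, -0.018], [0.993, -0.115, 0.002], [-0.0, -0.018, -1.0]]
contact_force: [-17.7, 1.5, 18.9]
width: 0.211
grip_force: 20.1
```

It's firmly at the stop: 18 N with no further motion. I'll ease off, open, lift clear and check.

{"api": "carry_out", "payload": {
  "series": [
    [1,0,-5,0,0],
    [-1,0,0,0,0],
    [-1,0,0,0,0],
    [-1,0,0,0,0],
    [-1,0,0,0,0],
    [-1,0,0,0,0],
    [-1,0,0,0,0],
    [-1,0,0,0,0]
  ]
}}

```text
t: 16.05
eef_pos: [0.5714, 0.0677, 0.0744]
ee_rot: [[0.114, 0.993, 0.0], [0.993, -0.114, -0.0], [-0.0, 0.0, -1.0]]
contact_force: [-0.4, -0.0, -0.4]
width: 0.771
grip_force: 0.0
```

{"api": "carry_out", "payload": {
  "series": [
    [-1,0,0,-20,0],
    [-1,0,0,-40,0],
    [-1,0,0,-40,0],
    [-1,0,0,-40,0],
    [-1,-40,0,0,0],
    [-1,-40,0,0,0],
    [-1,0,0,0,0],
    [-1,0,0,0,0]
  ]
}}

```text
t: 16.85
eef_pos: [0.5621, -0.0126, 0.2146]
ee_rot: [[0.116, 0.993, 0.0], [0.993, -0.116, 0.0], [0.0, 0.0, -1.0]]
contact_force: [0.5, 0.9, -0.3]
width: 0.997
grip_force: 0.0
```

```bash
python3 look.py 4
```

```text
16.85 [ 0.5621 -0.0126  0.2146] [[0.116, 0.993, 0.0], [0.993, -0.116, 0.0], [0.0, 0.0, -1.0]] w 0.9973043778556763 g 0.0 F [ 0.5  0.9 -0.3] q [-0.26  0.51  0.35  1.76 -0.22  0.9   0.07]
scene loaded [0.5763 0.1679 0.0049] 0.95 tool mm [180.8  -6.9 209.8]
scene crank_knob [0.5654 0.0677 0.0895] 0.57 tool mm [ 80.1  -6.1 125.1]
side loaded [ 0.5759  0.1685 -0.0026] 0.63 tool mm [181.4  -7.4 217.3]
side catch_fin [0.5934 0.3056 0.0982] 0.46 tool mm [319.6  -5.9 116.5]
side crank_knob [0.5607 0.0671 0.0951] 0.96 tool mm [ 78.9 -10.7 119.5]
wrist crank_knob [0.5677 0.067  0.093 ] 0.97 tool mm [ 79.6  -3.7 121.6]
```

View pics/wrist4.png

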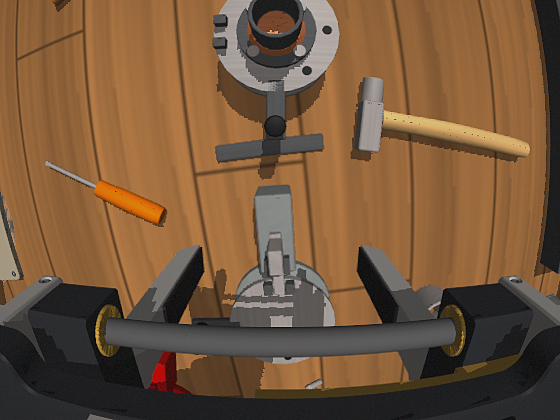

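The wrist view shows the knob at (275,127) on the turntable's -y axis, with the lugs turned to the left at (220,30). The side-camera estimate still puts the fin at y≈0.305, so the catch is out, and the empty turntable is untouched. Handing in.

```bash
python3 -c "
from station import arm
print(arm.sign_off())"
```

```text
the job is handed in; nothing more can be done
None
```

I slid the loaded turntable's catch fully out to its end stop, swung the crank a quarter turn counter-clockwise to its stop and left the catch out; the empty turntable was not touched, and the job was handed in at about 17 s.

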